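# Set up the fold-down bench shelf on its gate leg

### The job

Set up the little fold-down shelf: with a shut gripper, push the wooden gate leg out near its free end until it bears against the red-capped stop, and press it firmly home there (around 10 N, held for a moment, never above 25 N). Then tip the standing leaf over from behind and lower it gently until it lies level on the leg (again never more than 25 N on it), and let go with the leg still against its stop. Do not disturb the two thread spools and the polish tin standing round about.

Things in the scene. Friction and masses are not known exactly. Their poses are not given: they have to be found in the camera images.
- stand: Fixed bench stand: plywood foot plate 8 mm thick, from x -127 to +25 and y -110 to +110 mm, two posts (x +12, y -90 and +90, 22 mm wide) and a rail between them, 98 mm high. Origin on the bench under the leaf's hinge line; x points away from the robot (the back), y along the rail, z up.
- leg: Wooden gate leg, an upright open frame of 14 mm thick bars, 105 mm long: lower bar 20 to 34, upper bar 79 to 93 mm above the bench, end post at the free end. Origin on the bench at its upright pin, at x -25, y -35 mm of the stand; it reaches along its own +y and swings out towards its own -x: push it on its +x face. Friction (0.2 N m, 2 N at the free end) holds it where it is left.
- leg_end (a point): Middle of the gate leg's end post (14 x 16 mm, from 12 to 93 mm above the bench), 97 mm from the pin along the leg's +y, 60 mm above the bench; axes as the leg's.
- leg_swing (a joint): Swing of the gate leg (rad): 0 folded along the rail, growing as the free end swings out towards the stand's -x (to the robot), pi/2 square to the rail. Starts at 0.55 to 0.8. The stop arrests it somewhere between 1.2 and 1.95, depending on where the stop is set.
- stop: Leg stop: fixed upright brass pin, 42 mm tall, red cap 21 mm wide, set at a varying place in the dark slot of the foot plate. Origin at its foot on the plate, z up. Its black rubber sleeve (16 mm wide, 7 to 33 mm up, worn off centre) takes the leg's lower bar when the pin's axis is at x = -12 to -18 mm in the leg's frame: only feel tells. It bears about 50 mm from the leg's pin.
- leaf: Shelf leaf: board 110 mm deep, 170 wide, 10 thick. Origin on its hinge line, 101 mm above the bench at x 0, y 0 of the stand; it reaches along its own -x from 2 to 112 mm from the hinge; upper face at z +4.5, under face at z -5.5 mm in its frame; y along the rail. At the start it stands up, leaning back, the upper face looking to the back (stand's +x).
- leaf_edge (a point): Middle of the free edge of the leaf, 107 mm from the hinge; axes as the leaf's.
- leaf_fold (a joint): Fold of the leaf (rad): 0 level and reaching towards the robot, pi/2 upright, more leans back; starts 1.65 to 1.8. A stiff hinge (0.25 N m) holds it while it stands; farther down it may sink slowly by itself. It rests on the leg at about -0.03; with no leg below it would sag to -0.6.
- spool_red: Bystander: thread spool, wood with dark red thread, 42 mm in diameter, 48 mm tall, left of the stand; origin at its foot.
- spool_white: Bystander: thread spool, wood with off-white thread, 42 mm in diameter, 55 mm tall, right of the stand; origin at its foot.
- tin_dark: Bystander: flat brown polish tin, 73 mm in diameter, 22 mm tall, right of the stand; origin at its foot.

How it is judged:
On the way, in this order (a step that is already met when the one before it is completed fails the run):
1. the gate leg is pressed home: it bears on the stop with more than 10 N (about 7 N of push at its free end) (x of stop in the frame of leg above -0.0195 m and contact force between leg and stop above 10 N), for 0.2 s.
2. the leaf is down, level on the leg (value of joint leaf_fold between -0.08 and 0.03 rad and contact force between leaf and leg above 0.3 N), for 0.2 s.
At the end, for the whole second after the job is handed in: The gate leg still stands at its stop where it was pressed home (axis of the stop no more than 19.5 mm from the leg's centre plane), the leaf lies on the leg within -0.08 to +0.03 rad of level, bearing on it, both at rest (all of step 2 and x of stop in the frame of leg between -0.0195 and -0.009 m and angular speed of each of leaf, leg below 0.05 rad/s); the robot touches nothing.
It fails at once if the robot pushes on the gate leg with more than 25 N (contact force between any of the fingers, the arm and leg above 25 N).
It fails at once if the robot pushes on the leaf with more than 25 N (contact force between any of the fingers, the arm and leaf above 25 N).
It fails at once if the leaf slams on the leg with more than 40 N (contact force between leaf and leg above 40 N).
It fails at once if a spool or the tin is moved more than 15 mm (distance of any of spool_red, spool_white, tin_dark from where it was at the start of the episode above 0.015 m).
It also fails if it takes over 72 s, if anything falls off the work surface, if the arm or the gripper's body presses on something with over 40 N, if the wrist force passes 120 N, or if a joint passes its speed limit or range.

### The arm

A 7-joint arm with a two-finger parallel gripper is mounted at the origin on a cart in front of the work surface, level with it; the furniture and walls round the work are solid. World frame = base frame: x ahead of the robot, y to its left, z up, the work surface at z = 0. Lengths are in m, angles in rad, forces in N, time in s.
With the tool pointing down it reaches from about 0.35 to 0.9 m from the base axis. Payload 19.9 kg.
Tool frame: the origin (TCP) lies on the centre line of the jaws, within the pads' length; the fingertips stand env.tips_ahead ahead of it and the grasp point (between the pads) lies 3 mm ahead of it (env.tips_ahead is the distance from the TCP to the fingertips, in m); z points along the fingers, y is the direction in which the jaws open and shut (so a half turn about z gives the same grasp; the last joint's range is limited). The gripper opens to 94 mm and grips with 3 to 60 N. Pads are 16 mm wide; open, the fingers measure 119 mm over their backs; the gripper's body (75 mm by 177 mm) begins 78 mm behind the grasp point.
Start: joints at [1.254, 0.417, -0.01, 1.614, 0.005, 1.111, -0.053], TCP at [0.17, -0.602, 0.227] pointing down, gripper open.
Joint ranges: [-2.81, 2.81], [-0.39, 2.02], [-1.27, 1.25], [0.06, 2.57], [-1.19, 4.33], [0.19, 2], [-2.82, 2.82]. Speed limits (rad/s): [1.89, 1.89, 2.39, 2.39, 3.01, 3.01, 3.01].

### API

Orientations are given as a unit quaternion [x, y, z, w].
In Python, from cell import env gives the robot as it stands.
- The arm moves only by the shell command python3 -m creep 'ROWS'. ROWS is text: rows parted by semicolons, each of 5 numbers parted by spaces: the shift along the tool's x, y, z in mm, then the turn about the tool's z in rad, then the closure, from -1 (fully open) to 1 (shut). A call has 1 to 12 rows; each row shifts and turns the pose as measured when the row begins, along the tool's axes as they then stand; what a row does not reach is not made up. A row lasts 1/12 s, in which the tool goes at most 41.7 mm and 7.16 degrees, less where a joint would pass 70% of its speed; a pose out of reach is approached as far as the arm can. A call is refused whole if a number of a shift passes 41.7 or a number of a turn 0.125, either way. A call with a gripper value outside its range is refused whole. The fingers move at their own pace and stop on an object; the grip force is fixed at half the most. Time passes only in rows, so rows that do not move let the fingers close. It gives the time, the measured TCP pose, the force and the opening at its end, in the units of the state.
- env.sense(): the state, without advancing time (a new reading comes with each control period).
- env.read_camera(name): name is "side" or "top" or "wrist"; returns a dict with "color" (384x512x3 uint8, red, green, blue), "fovy" (degrees; the focal length in pixels is half the picture's height over the tangent of half this angle, whatever the lens; pixels are square), "cx", "cy" (the principal point, pixels), "dist_coeffs" ([k1, k2, p1, p2, k3] as OpenCV has them; the pictures are not rectified), "world_from_camera" (4x4, takes a point from camera to world coordinates). Camera axes: x right, y down, z forward; pixel columns grow to the right and rows downward; lengths in m; the calibration is good to about 2 mm. A picture is of the moment at which its call begins. There is no depth.
- env.hand_in(): hands the job in, once; it reports no verdict.
The state is a dict: "time": time; "joint_pos": joint angles; "joint_vel": joint speeds; "effort": joint torques, N m; "eef_pos": TCP position; "eef_rot": TCP orientation; "ft_force": force on the tool from outside, world axes, zero at the start; "wrist_torque": the same for the moment, N m; "opening": finger opening in m.
Only numpy, scipy, OpenCV 4.12 (cv2) and the standard library are available. Lean on these libraries where they do the work, as an engineer would, in place of code of your own. Each camera call takes 0.05 s, during which the arm holds its last target.

## Working session

There is one attempt and no reset: what is moved stays moved. The work goes in short steps, Python scripts to look and compute and a shell command to move; the robot and the scene stay as the last step left them, time stands still between calls to the robot, and variables do not carry over. Pictures are saved under pics/ and viewed, and the job is handed in when it is done.

```bash
ls; mkdir -p pics; python3 - <<'E'
from cell import env
import cv2
print(env.sense(), env.tips_ahead)
for n in ("side","top","wrist"):
    r=env.read_camera(n); cv2.imwrite(f"pics/{n}0.png",r["color"][:,:,::-1]); print(n,r["fovy"],r["cx"],r["cy"],r["dist_coeffs"],r["world_from_camera"])
E
```

```text
pics
{'time': 0.0, 'joint_pos': array([ 1.254481  ,  0.41795417, -0.01031164,  1.61418621,  0.00469951,
        1.110696  , -0.05301088]), 'joint_vel': array([-1.58893425e-03, -1.14168761e-03,  4.04094234e-04,  1.38165370e-03,
        6.04815118e-04, -8.23716583e-04, -3.83150842e-05]), 'effort': array([ 1.62720757e-03, -8.51250172e+01,  6.39534630e-01, -4.26004314e+01,
       -4.87752061e-02,  1.85771647e-02,  2.28157410e-04]), 'eef_pos': array([ 0.16950301, -0.60120479,  0.22683253]), 'eef_rot': array([ 9.90573878e-01,  1.36978172e-01, -1.26665845e-04, -5.96637745e-04]), 'ft_force': array([ 0.42754686,  0.32064444, -0.20264559]), 'wrist_torque': array([-0.01368692, -0.0465871 ,  0.0226756 ]), 'opening': 0.09361588012100606} 0.022
side 46.01218392449177 256.15988955401434 191.61152114203162 [-0.01674234  0.          0.          0.          0.        ] [[ 0.99579643  0.02766624 -0.08731576  0.57743143]
 [ 0.08930322 -0.50512963  0.85841074 -1.06318933]
 [-0.02035678 -0.86259993 -0.50547696  0.52805742]
 [ 0.          0.          0.          1.        ]]
top 49.52061700032943 259.6336683168975 182.77275096572004 [-0.15229906  0.          0.          0.          0.        ] [[ 0.00904262 -0.99321382  0.11595061  0.44176726]
 [-0.99993406 -0.00980222 -0.00598252 -0.3346258 ]
 [ 0.00707849 -0.11588886 -0.99323696  0.91784576]
 [ 0.          0.          0.          1.        ]]
wrist 62.15990768250752 260.6034645286624 194.68488033585308 [-0.0579064  0.         0.         0.         0.       ] [[ 2.72794250e-01 -9.25457298e-01 -2.62891777e-01  2.47988983e-01]
 [-9.62072368e-01 -2.62479199e-01 -7.43063170e-02 -5.80466496e-01]
 [-2.36299559e-04  2.73191250e-01 -9.61959711e-01  3.84394421e-01]
 [ 0.00000000e+00  0.00000000e+00  0.00000000e+00  1.00000000e+00]]
```

View pics/side0.png

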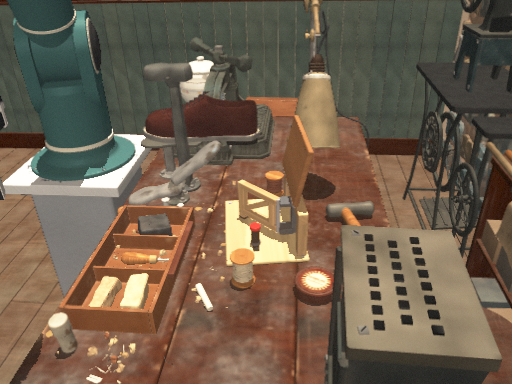

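View pics/top0.png

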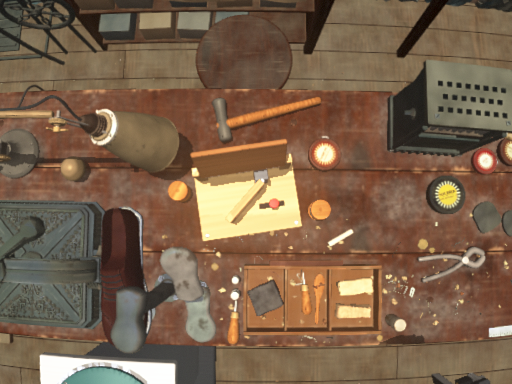

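View pics/wrist0.png

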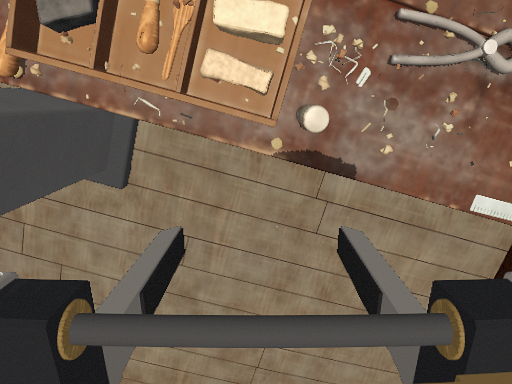

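```bash
cat > h.py <<'E'
from cell import env
import numpy as np, cv2
def cam(n):
    r=env.read_camera(n); c=r["color"]; f=c.shape[0]/2/np.tan(np.radians(r["fovy"]/2))
    r["K"]=np.array([[f,0,r["cx"]],[0,f,r["cy"]],[0,0,1]]); r["d"]=np.array(r["dist_coeffs"]); return r
def ray(r,uv):
    p=cv2.undistortPoints(np.array([[uv]],float),r["K"],r["d"])[0,0]
    T=r["world_from_camera"]; return T[:3,3],T[:3,:3]@np.array([p[0],p[1],1])
def plane(r,uv,z):
    o,d=ray(r,uv); return o+d*(z-o[2])/d[2]
def tri(r1,u1,r2,u2):
    o1,d1=ray(r1,u1);o2,d2=ray(r2,u2)
    s=np.linalg.lstsq(np.c_[d1,-d2],o2-o1,rcond=None)[0]; a=o1+s[0]*d1;b=o2+s[1]*d2
    return (a+b)/2,np.linalg.norm(a-b)
def proj(r,P):
    T=np.linalg.inv(r["world_from_camera"]); q,_=cv2.projectPoints(np.array(P,float).reshape(-1,3),cv2.Rodrigues(T[:3,:3])[0],T[:3,3],r["K"],r["d"]); return q[:,0]
def crop(r,n,x0,y0,x1,y1,s,out):
    c=cv2.resize(r["color"][y0:y1,x0:x1,::-1],None,fx=s,fy=s,interpolation=cv2.INTER_CUBIC); cv2.imwrite(out,c)
E
python3 - <<'E'
from h import *
r=cam("top"); crop(r,"top",150,120,350,260,4,"pics/t1.png")
r=cam("side"); crop(r,"s",200,100,350,310,2.8,"pics/s1.png")
E
```

```text
(no output)
```

View pics/t1.png

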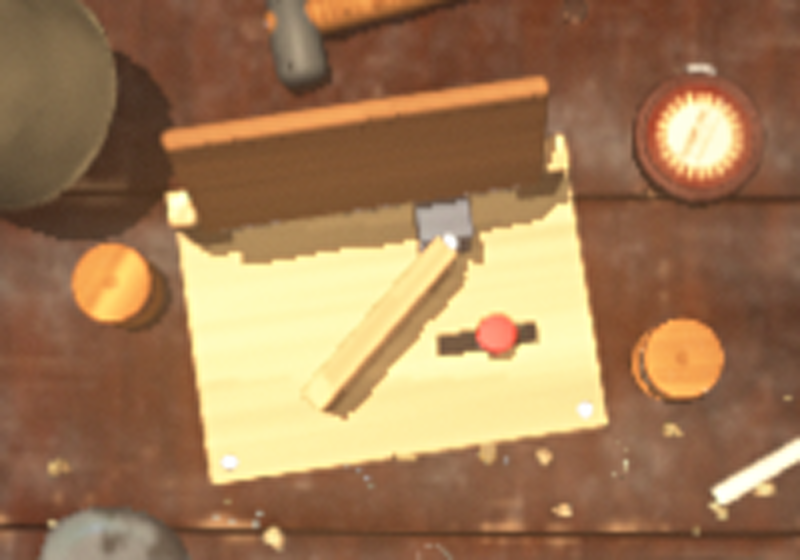

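View pics/s1.png

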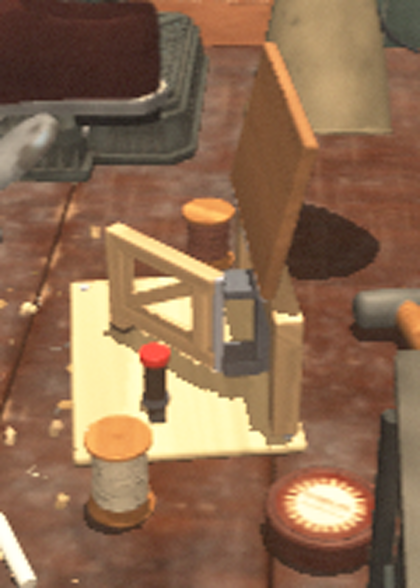

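```bash
cat >> h.py <<'E'
np.set_printoptions(precision=4,suppress=True)
def z4(p): return (150+(p[0]+.5)/4-.5,120+(p[1]+.5)/4-.5)
E
python3 - <<'E'
from h import *
r=cam("top")
FL=plane(r,z4((212,483)),.008);FR=plane(r,z4((607,425)),.008)
print(FL,FR,np.linalg.norm(FL-FR))
yv=(FL-FR)[:2];yv/=np.linalg.norm(yv);xv=np.array([yv[1],-yv[0]]);print("yaw",np.arctan2(xv[1],xv[0]))
o=(FL+FR)[:2]/2+.127*xv;print("origin",o)
R=np.c_[xv,yv]
def S(p): return R.T@(p[:2]-o)
for n,p,z in [("stop",(497,334),.05),("legend upper",(318,390),.093),("pin",(450,242),.1),("red",(112,283),.048),("white",(682,356),.055),("tin",(698,135),.022),("leafL",(165,137),.21),("leafR",(548,85),.21)]:
    P=plane(r,z4(p),z);print(n,P,"stand",S(P))
W=lambda x,y,z:np.r_[o+R@[x,y],z]
print((proj(r,[W(-127,110,8)*0+W(-.127,.11,.008),W(.012,.09,.098),W(.012,-.09,.098),W(-.025,-.035,.093)])-[150,120])*4)
rs=cam("side")
for y in(.085,-.085):
    for f in(1.65,1.72,1.8):
        P=W(-.112*np.cos(f),y,.101+.112*np.sin(f)); print(f,y,P,(proj(rs,P)-[200,100])*2.8, (proj(r,P)-[150,120])*4)
E
```

```text
[ 0.4206 -0.2172  0.008 ] [ 0.4542 -0.4321  0.008 ] 0.21747812860633392
yaw 0.1551083922120464
origin [ 0.5628 -0.305 ]
stop [ 0.5006 -0.37    0.05  ] stand [-0.0716 -0.0546]
legend upper [ 0.469  -0.2799  0.093 ] stand [-0.0888  0.0394]
pin [ 0.5426 -0.3444  0.1   ] stand [-0.0261 -0.0358]
red [ 0.5255 -0.1671  0.048 ] stand [-0.0156  0.1421]
white [ 0.4896 -0.4662  0.055 ] stand [-0.0973 -0.148 ]
tin [ 0.6128 -0.4811  0.022 ] stand [ 0.0221 -0.1817]
leafL [ 0.5736 -0.2193  0.21  ] stand [0.0239 0.083 ]
leafR [ 0.5981 -0.3851  0.21  ] stand [ 0.0225 -0.0846]
[[208.2147 481.8253]
 [187.6693 202.1779]
 [544.474  150.5645]
 [446.3714 240.2352]]
1.65 0.085 [ 0.5585 -0.2197  0.2126] [[247.1194  35.5913]] [[162.2664 169.0318]]
1.72 0.085 [ 0.5662 -0.2185  0.2118] [[258.1568  36.3345]] [[160.3746 151.7579]]
1.8 0.085 [ 0.5749 -0.2171  0.2101] [[270.5776  38.0878]] [[158.5088 132.6502]]
1.65 -0.085 [ 0.5847 -0.3876  0.2126] [[284.0798 138.3285]] [[552.7645 112.635 ]]
1.72 -0.085 [ 0.5924 -0.3864  0.2118] [[297.2638 139.1054]] [[549.8217  95.5623]]
1.8 -0.085 [ 0.6011 -0.3851  0.2101] [[312.0743 141.0306]] [[546.4013  76.7333]]
```

```bash
python3 - <<'E'
from h import *
t=cam("top");s=cam("side")
print("lamp rim/neck",tri(t,(100,122),s,(315,73)))
print("lamp base right",tri(t,(178,150),s,(318,140)))
print("grey head a",tri(t,(128,310),s,(165,72)),tri(t,(128,335),s,(165,72)))
print("grey2",tri(t,(180,270),s,(205,152)),tri(t,(200,315),s,(150,192)))
print("box right", tri(t,(430,65),s,(345,228)))
E
```

```text
lamp rim/neck (array([ 0.6161, -0.0694,  0.2502]), np.float64(0.007856669699499833))
lamp base right (array([ 0.6082, -0.181 ,  0.1358]), np.float64(0.02615181332003561))
grey head a (array([ 0.3063, -0.1372,  0.2685]), np.float64(0.019212856805480887)) (array([ 0.2857, -0.1336,  0.2687]), np.float64(0.018508806248784797))
grey2 (array([ 0.3716, -0.1858,  0.1075]), np.float64(0.013387074941281054)) (array([ 0.2573, -0.2168,  0.021 ]), np.float64(0.009126400584024188))
box right (array([ 0.6782, -0.6329,  0.2504]), np.float64(0.09577304186674618))
```

```bash
cat >> h.py <<'E'
O=np.array([.5628,-.305]);YAW=.1551
RS=np.array([[np.cos(YAW),-np.sin(YAW)],[np.sin(YAW),np.cos(YAW)]])
from scipy.spatial.transform import Rotation as Ro
def st(target=None):
    s=env.sense(); p=s["eef_pos"]; R=Ro.from_quat(s["eef_rot"]).as_matrix()
    q=np.r_[RS.T@(p[:2]-O),p[2]]*1e3
    F=s["ft_force"]; f=np.r_[RS.T@F[:2],F[2]]
    print("t %.2f stand TCP"%s["time"],q.round(1),"yaw-S %.3f"%(np.arctan2(R[1,0],R[0,0])-YAW),"tilt %.3f"%R[2,2],"F stand",f.round(1),"open %.3f"%s["opening"])
    if target is not None:
        d=(np.array(target,float)-q)/1e3; w=np.r_[RS@d[:2],d[2]]; print("tool-axes mm",(R.T@w*1e3).round(1))
E
python3 -m creep '0 0 0 0.06 1; 0 0 0 0.06 1;0 0 0 0 1; 0 0 0 0 1'; python3 -c "
from h import *;st([-72,80,227])"
```

```text
time: 0.78
eef_pos: [0.1695, -0.6015, 0.2273]
eef_rot: [0.997, 0.076, -0.0, -0.0]
ft_force: [0.2, -0.7, -0.3]
opening: 0.0706
t 0.78 stand TCP [-434.3 -232.1  227.3] yaw-S -0.003 tilt -1.000 F stand [ 0.  -0.7 -0.3] open 0.071
tool-axes mm [ 361.4 -313.3    0.4]
```

```bash
python3 -m creep '20 -17 0 0 1;25 -22 0 0 1;25 -22 0 0 1;25 -22 0 0 1;25 -22 0 0 1;25 -22 0 0 1;25 -22 0 0 1;25 -22 0 0 1;25 -22 0 0 1;25 -22 0 0 1;20 -18 0 0 1;10 -9 0 0 1'; python3 -c "
from h import *;st([-72,80,227])"
```

```text
time: 1.78
eef_pos: [0.4082, -0.3081, 0.227]
eef_rot: [0.996, 0.086, -0.001, 0.002]
ft_force: [0.3, -0.0, 0.7]
opening: 0.0004
t 1.78 stand TCP [-153.2   20.9  227. ] yaw-S 0.016 tilt -1.000 F stand [ 0.3 -0.1  0.7] open 0.000
tool-axes mm [ 82.2 -57.8  -0.4]
```

```bash
python3 -m creep '12 -10 0 0 1;15 -10 0 0 1;15 -10 0 0 1;15 -10 0 0 1;12 -8 0 0 1;6 -5 0 0 1;3 0 0 0.01 1;0 0 0 0 1'; python3 -c "
from h import *;st([-72,80,72])
t=cam('top');crop(t,'t',150,120,350,260,4,'pics/t2.png');s=cam('side');crop(s,'s',170,60,350,310,2.3,'pics/s2.png')"
```

```text
time: 2.45
eef_pos: [0.4809, -0.2348, 0.2277]
eef_rot: [0.996, 0.091, 0.0, 0.002]
ft_force: [0.2, -0.6, 0.1]
opening: 0.0004
t 2.45 stand TCP [-70.1  82.  227.7] yaw-S 0.027 tilt -1.000 F stand [ 0.1 -0.6  0.1] open 0.000
tool-axes mm [ -2.    1.2 155.7]
```

View pics/s2.png

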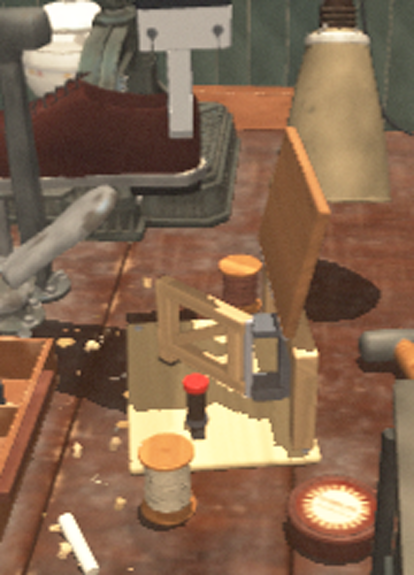

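View pics/t2.png

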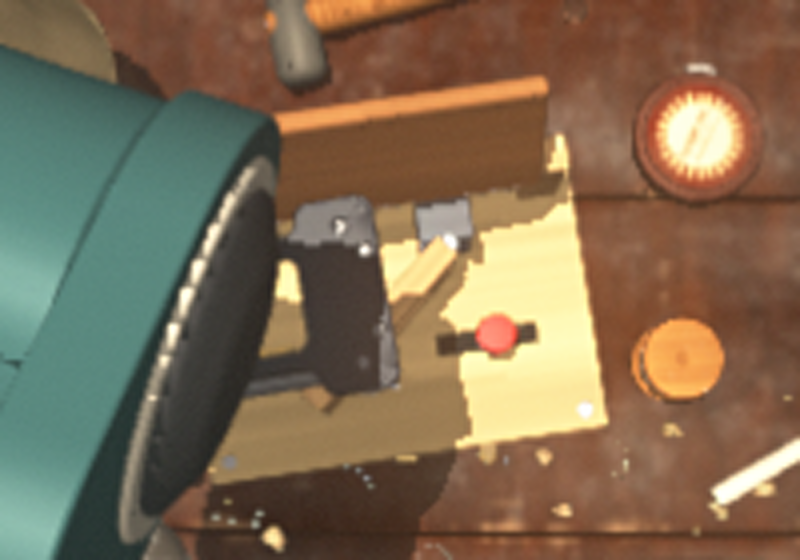

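```bash
python3 -m creep '-1 0 12 0.01 1;-1 1 15 0.01 1;0 0 18 0 1;0 0 18 0 1;0 0 18 0 1;0 0 18 0 1;0 0 18 0 1;0 0 15 0 1;0 0 8 0 1;0 0 3 0 1;0 0 0 0 1'; python3 -c "
from h import *;st([-72,52,72])
s=cam('side');crop(s,'s',170,60,350,310,2.3,'pics/s3.png')"
```

```text
time: 3.47
eef_pos: [0.4725, -0.248, 0.0804]
eef_rot: [0.997, 0.075, 0.001, 0.005]
ft_force: [-0.6, 0.3, -0.3]
opening: 0.0007
t 3.47 stand TCP [-80.4  70.2  80.4] yaw-S -0.005 tilt -1.000 F stand [-0.6  0.4 -0.3] open 0.001
tool-axes mm [ 8.5 18.1  8.6]
```

View pics/s3.png

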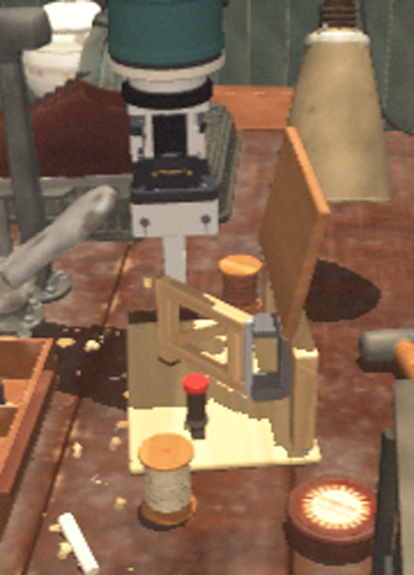

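```bash
python3 -m creep '4 0 4 0 1;4 0 4 0 1;0 3 0 0 1;0 3 0 0 1;0 3 0 0 1;0 2 0 0 1'; python3 -c "
from h import *;st([-72,52,72])"; python3 -m creep '0 2 0 0 1;0 2 0 0 1;0 2 0 0 1';python3 -c "
from h import *;st([-72,52,72])"
```

```text
time: 4.02
eef_pos: [0.4851, -0.2594, 0.0754]
eef_rot: [0.997, 0.075, 0.003, 0.006]
ft_force: [0.5, 0.5, -0.2]
opening: 0.0002
t 4.02 stand TCP [-69.7  57.   75.4] yaw-S -0.004 tilt -1.000 F stand [ 0.6  0.4 -0.2] open 0.000
tool-axes mm [-2.3  5.   3.4]
time: 4.27
eef_pos: [0.4861, -0.2665, 0.0758]
eef_rot: [0.997, 0.075, 0.003, 0.007]
ft_force: [1.2, -0.1, -1.1]
opening: 0.0005
t 4.27 stand TCP [-69.8  49.9  75.8] yaw-S -0.005 tilt -1.000 F stand [ 1.2 -0.3 -1.1] open 0.001
tool-axes mm [-2.2 -2.2  3.8]
```

```bash
python3 - <<'E'
import numpy as np
for th in np.arange(.7,1.75,.1):
    n=np.array([np.cos(th),np.sin(th)]);p=np.array([-25,-35])+94*np.array([-n[1],n[0]])+7*n
    print(round(th,2),(p+[8 if th<1.5 else 0,12.5]).round(1))
E
python3 -m creep '0 2 0 0 1;0 2 0 0 1;0 2 0 0 1';python3 -c "
from h import *;st([-72,52,72])"
```

```text
0.7 [-72.2  53.9]
0.8 [-79.6  48. ]
0.9 [-86.3  41.4]
1.0 [-92.3  34.2]
1.1 [-97.6  26.4]
1.2 [-102.1   18.1]
1.3 [-105.7    9.4]
1.4 [-108.4    0.4]
1.5 [-110.3   -8.9]
1.6 [-119.2  -18.2]
1.7 [-119.1  -27.7]
time: 4.52
eef_pos: [0.487, -0.2723, 0.0758]
eef_rot: [0.997, 0.075, 0.003, 0.006]
ft_force: [-0.2, 3.2, 0.9]
opening: 0.0008
t 4.52 stand TCP [-69.8  44.   75.8] yaw-S -0.005 tilt -1.000 F stand [0.3 3.2 0.9] open 0.001
tool-axes mm [-2.2 -8.   3.7]
```

```bash
python3 -m creep '-2 2 0 0 1;-3 2 0 0 1;-3 2 0 0 1;-3 3 0 0 1;-3 3 0 0 1;-3 3 0 0 1';python3 -c "
from h import *;st([-100,10,74])"
```

```text
time: 5.02
eef_pos: [0.4725, -0.2908, 0.0762]
eef_rot: [0.997, 0.076, 0.004, 0.006]
ft_force: [2.7, 1.2, -0.1]
opening: 0.0005
t 5.02 stand TCP [-87.   28.   76.2] yaw-S -0.003 tilt -1.000 F stand [ 2.8  0.8 -0.1] open 0.000
tool-axes mm [-13.   18.    2.3]
```

```bash
python3 -m creep '-2 3 0 0 1;-2 3 0 0 1;-2 3 0 0 1;-2 3 0 0 1;-2 3 0 0 1;-2 3 0 0 1';python3 -c "
from h import *;st([-112,-10,74])
s=cam('side');crop(s,'s',170,60,350,310,2.3,'pics/s4.png')"
```

```text
time: 5.52
eef_pos: [0.4621, -0.3129, 0.0765]
eef_rot: [0.997, 0.076, 0.004, 0.006]
ft_force: [2.7, 1.7, -0.2]
opening: 0.0005
t 5.52 stand TCP [-100.7    7.7   76.5] yaw-S -0.004 tilt -1.000 F stand [ 3.   1.3 -0.2] open 0.001
tool-axes mm [-11.3  17.7   2.6]
```

View pics/s4.png

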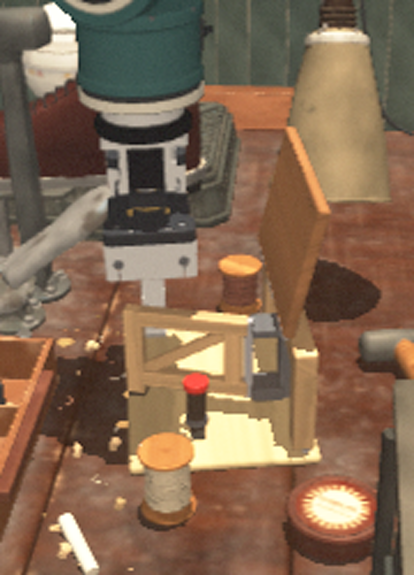

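```bash
python3 -m creep '-1 3 0 0 1;-1 3 0 0 1;-1 3 0 0 1;-1 3 0 0 1';python3 -c "
from h import *;st([-110,-18,74])"; python3 -m creep '-1 3 0 0 1;0 2 0 0 1';python3 -c "
from h import *;st([-112,-25,74])"
```

```text
time: 5.9
eef_pos: [0.4591, -0.3267, 0.0765]
eef_rot: [0.997, 0.075, 0.004, 0.006]
ft_force: [1.9, 2.5, -0.7]
opening: 0.0003
t 5.90 stand TCP [-105.8   -5.4   76.5] yaw-S -0.004 tilt -1.000 F stand [ 2.3  2.1 -0.7] open 0.000
tool-axes mm [-4.2 12.5  2.6]
time: 6.07
eef_pos: [0.4586, -0.3326, 0.0765]
eef_rot: [0.997, 0.075, 0.003, 0.006]
ft_force: [-1.7, 1.4, 1.3]
opening: 0.0001
t 6.07 stand TCP [-107.3  -11.1   76.5] yaw-S -0.004 tilt -1.000 F stand [-1.5  1.6  1.3] open 0.000
tool-axes mm [-4.7 13.8  2.6]
```

```bash
for k in 1 2 3; do :; done; python3 -m creep '0 2 0 0 1;0 2 0 0 1';python3 -c "
from h import *;st()"; python3 -m creep '0 2 0 0 1;0 1.5 0 0 1';python3 -c "
from h import *;st()"; python3 -m creep '0 1.5 0 0 1;0 1 0 0 1';python3 -c "
from h import *;st()"
```

```text
time: 6.23
eef_pos: [0.4587, -0.3371, 0.0764]
eef_rot: [0.997, 0.075, 0.003, 0.006]
ft_force: [-0.6, 3.3, 1.4]
opening: 0.0004
t 6.23 stand TCP [-107.9  -15.6   76.4] yaw-S -0.005 tilt -1.000 F stand [-0.1  3.3  1.4] open 0.000
time: 6.4
eef_pos: [0.4589, -0.341, 0.0764]
eef_rot: [0.997, 0.075, 0.003, 0.006]
ft_force: [-1.5, 2.5, 1.9]
opening: 0.0003
t 6.40 stand TCP [-108.2  -19.5   76.4] yaw-S -0.005 tilt -1.000 F stand [-1.1  2.7  1.9] open 0.000
time: 6.57
eef_pos: [0.4592, -0.3437, 0.0764]
eef_rot: [0.997, 0.075, 0.002, 0.006]
ft_force: [-0.9, 2.5, 1.4]
opening: 0.0001
t 6.57 stand TCP [-108.3  -22.2   76.4] yaw-S -0.005 tilt -1.000 F stand [-0.5  2.6  1.4] open 0.000
```

```bash
for k in 1; do :; done; python3 -m creep '0 1 0 0 1;0 1 0 0 1';python3 -c "
from h import *;st()"; python3 -m creep '0 1 0 0 1;0 1 0 0 1';python3 -c "
from h import *;st()"; python3 -m creep '0 1 0 0 1;0 1 0 0 1';python3 -c "
from h import *;st()"
```

```text
time: 6.73
eef_pos: [0.4595, -0.3458, 0.0764]
eef_rot: [0.997, 0.075, 0.002, 0.006]
ft_force: [-0.4, 3.0, 2.1]
opening: 0.0006
t 6.73 stand TCP [-108.4  -24.3   76.4] yaw-S -0.005 tilt -1.000 F stand [0.1 3.1 2.1] open 0.001
time: 6.9
eef_pos: [0.4598, -0.3479, 0.0764]
eef_rot: [0.997, 0.075, 0.002, 0.006]
ft_force: [-1.3, 2.2, 1.1]
opening: 0.0004
t 6.90 stand TCP [-108.4  -26.4   76.4] yaw-S -0.004 tilt -1.000 F stand [-1.   2.4  1.1] open 0.000
time: 7.07
eef_pos: [0.4601, -0.3494, 0.0763]
eef_rot: [0.997, 0.075, 0.002, 0.005]
ft_force: [-3.2, 10.7, 5.1]
opening: 0.0006
t 7.07 stand TCP [-108.4  -28.    76.3] yaw-S -0.004 tilt -1.000 F stand [-1.5 11.1  5.1] open 0.001
```

```bash
python3 -m creep '0 0.4 0 0 1';python3 -c "
from h import *;st()"; python3 -m creep '0 0.5 0 0 1';python3 -c "
from h import *;st()"
```

```text
time: 7.15
eef_pos: [0.4601, -0.3493, 0.0763]
eef_rot: [0.997, 0.076, 0.002, 0.005]
ft_force: [-2.2, 6.1, 4.9]
opening: 0.0006
t 7.15 stand TCP [-108.3  -27.9   76.3] yaw-S -0.004 tilt -1.000 F stand [-1.2  6.4  4.9] open 0.001
time: 7.23
eef_pos: [0.4601, -0.3493, 0.0763]
eef_rot: [0.997, 0.076, 0.002, 0.004]
ft_force: [-4.0, 6.0, 6.5]
opening: 0.0007
t 7.23 stand TCP [-108.3  -27.9   76.3] yaw-S -0.003 tilt -1.000 F stand [-3.   6.6  6.5] open 0.001
```

```bash
python3 -m creep '0 0.9 0 0 1;0 1 0 0 1';python3 -c "
from h import *;st()"; python3 -m creep '0 1.1 0 0 1';python3 -c "
from h import *;st()";python3 -m creep '0 1.1 0 0 1';python3 -c "
from h import *;st()"
```

```text
time: 7.4
eef_pos: [0.4601, -0.3495, 0.0763]
eef_rot: [0.997, 0.076, 0.001, 0.003]
ft_force: [-4.6, 10.4, 8.3]
opening: 0.0003
t 7.40 stand TCP [-108.3  -28.1   76.3] yaw-S -0.002 tilt -1.000 F stand [-2.9 11.   8.3] open 0.000
time: 7.48
eef_pos: [0.4601, -0.3495, 0.0763]
eef_rot: [0.997, 0.077, 0.001, 0.002]
ft_force: [-4.8, 10.3, 9.5]
opening: 0.0004
t 7.48 stand TCP [-108.4  -28.1   76.3] yaw-S -0.002 tilt -1.000 F stand [-3.2 10.9  9.5] open 0.000
time: 7.57
eef_pos: [0.4601, -0.3495, 0.0764]
eef_rot: [0.997, 0.077, 0.0, 0.001]
ft_force: [-5.1, 10.9, 9.7]
opening: 0.0005
t 7.57 stand TCP [-108.4  -28.1   76.4] yaw-S -0.001 tilt -1.000 F stand [-3.4 11.6  9.7] open 0.000
```

```bash
python3 -m creep '0 1.2 -0.2 0 1;0 1.2 -0.2 0 1';python3 -c "
from h import *;st()"; python3 -m creep '0 1.2 -0.2 0 1;0 1.2 -0.2 0 1;0 1.2 -0.2 0 1';python3 -c "
from h import *;st()
t=cam('top');crop(t,'t',150,120,350,260,4,'pics/t5.png')
s=cam('side');crop(s,'s',170,60,350,310,2.3,'pics/s5.png')"
```

```text
time: 7.73
eef_pos: [0.46, -0.3494, 0.0765]
eef_rot: [0.997, 0.078, -0.001, -0.0]
ft_force: [-3.1, 9.2, 5.0]
opening: 0.0002
t 7.73 stand TCP [-108.4  -28.    76.5] yaw-S 0.001 tilt -1.000 F stand [-1.6  9.6  5. ] open 0.000
time: 7.98
eef_pos: [0.4599, -0.3494, 0.0766]
eef_rot: [0.997, 0.079, -0.002, -0.003]
ft_force: [-4.0, 9.5, 6.4]
opening: 0.0005
t 7.98 stand TCP [-108.5  -28.    76.6] yaw-S 0.004 tilt -1.000 F stand [-2.5 10.   6.4] open 0.000
```

View pics/s5.png

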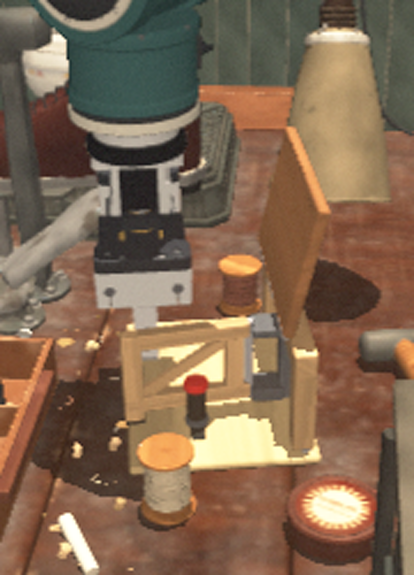

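View pics/t5.png

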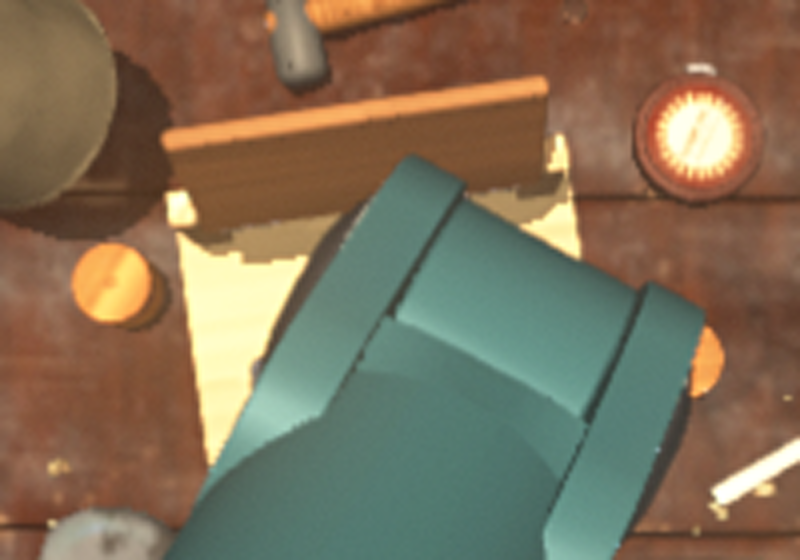

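```bash
python3 -m creep '0 1.4 -0.4 0 1;0 1.5 -0.4 0 1';python3 -c "
from h import *;st()"; python3 -m creep '0 1.5 -0.4 0 1;0 1.5 -0.4 0 1';python3 -c "
from h import *;st()"
```

```text
time: 8.25
eef_pos: [0.4599, -0.3494, 0.0767]
eef_rot: [0.997, 0.08, -0.004, -0.005]
ft_force: [-3.4, 10.7, 3.6]
opening: 0.0006
t 8.25 stand TCP [-108.6  -28.    76.7] yaw-S 0.005 tilt -1.000 F stand [-1.7 11.1  3.6] open 0.001
time: 8.42
eef_pos: [0.4598, -0.3494, 0.0768]
eef_rot: [0.997, 0.081, -0.005, -0.008]
ft_force: [-3.2, 10.3, 4.1]
opening: 0.0005
t 8.42 stand TCP [-108.6  -28.    76.8] yaw-S 0.008 tilt -1.000 F stand [-1.6 10.7  4.1] open 0.000
```

```bash
python3 -m creep '0 1.9 -0.4 0 1;0 1.9 -0.4 0 1';python3 -c "
from h import *;st()"; python3 -m creep '0 1.9 -0.4 0 1;0 1.9 -0.4 0 1';python3 -c "
from h import *;st([-108,0,76])"
```

```text
time: 8.58
eef_pos: [0.4598, -0.3496, 0.0768]
eef_rot: [0.997, 0.082, -0.006, -0.011]
ft_force: [-4.3, 14.2, 7.4]
opening: 0.0003
t 8.58 stand TCP [-108.6  -28.2   76.8] yaw-S 0.010 tilt -1.000 F stand [-2.1 14.7  7.4] open 0.000
time: 8.75
eef_pos: [0.4597, -0.3496, 0.0769]
eef_rot: [0.996, 0.084, -0.008, -0.014]
ft_force: [-5.8, 13.9, 7.1]
opening: 0.0003
t 8.75 stand TCP [-108.7  -28.1   76.9] yaw-S 0.013 tilt -1.000 F stand [-3.6 14.6  7.1] open 0.000
tool-axes mm [  1.1 -28.1   1.7]
```

```bash
python3 -m creep '0 -2 0 0 1;0 -6 0 0 1;0 -8 0 0 1;0 -8 0 0 1;0 -4 -10 0 1;0 0 -18 0 1;0 0 -25 0 1;0 0 -30 0 1;0 0 -30 0 1;0 0 -30 0 1;0 0 -30 0 1;0 0 -20 0 1'; python3 -c "
from h import *;st([75,-30,290])
t=cam('top');crop(t,'t',150,120,350,260,4,'pics/t6.png')"
```

```text
time: 9.75
eef_pos: [0.4559, -0.3201, 0.2803]
eef_rot: [0.996, 0.085, -0.01, -0.014]
ft_force: [-0.1, 0.6, -1.1]
opening: 0.0006
t 9.75 stand TCP [-108.     1.6  280.3] yaw-S 0.015 tilt -0.999 F stand [ 0.   0.6 -1.1] open 0.001
tool-axes mm [182.3  34.  -13.8]
```

View pics/t6.png

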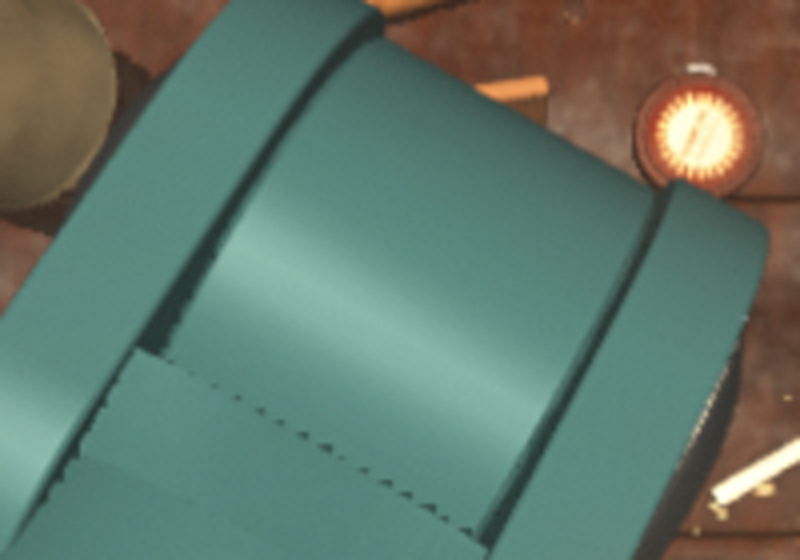

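```bash
python3 -m creep '8 2 -5 0 1;15 3 -3 0 1;18 3 -2 0 1;18 3 -2 0 1;18 3 -1 0.01 1;18 3 -1 0 1;18 3 0 0 1;18 3 0 0 1;15 3 0 0 1;12 2 0 0 1;6 2 0 0 1;0 0 0 0 1'; python3 -c "
from h import *;st([75,-30,290])
s=cam('side');crop(s,'s',170,10,390,260,2.3,'pics/s7.png')"
```

```text
time: 10.8
eef_pos: [0.63, -0.3198, 0.3079]
eef_rot: [0.997, 0.08, -0.004, -0.008]
ft_force: [-0.5, -0.4, 0.1]
opening: 0.0005
t 10.80 stand TCP [ 64.1 -25.  307.9] yaw-S 0.005 tilt -1.000 F stand [-0.6 -0.3  0.1] open 0.001
tool-axes mm [11.   5.3 17.7]
```

View pics/s7.png

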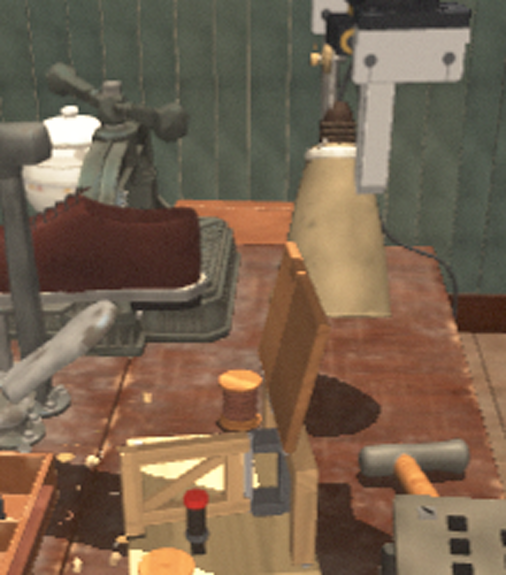

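```bash
python3 -m creep '3 0 10 0 1;3 1 15 0 1;2 1 18 0 1;2 0 18 0 1;2 0 16 0 1;1 0 10 0 1;0 0 5 0 1;0 0 0 0 1'; python3 -c "
from h import *;st([40,-30,210])"
```

```text
time: 11.52
eef_pos: [0.6377, -0.3196, 0.2117]
eef_rot: [0.997, 0.078, -0.003, -0.007]
ft_force: [0.1, -0.4, 0.7]
opening: 0.0004
t 11.52 stand TCP [ 71.7 -26.  211.7] yaw-S 0.001 tilt -1.000 F stand [ 0.  -0.4  0.7] open 0.000
tool-axes mm [-31.7   4.    1.8]
```

```bash
python3 -m creep '-3 0 0 0 1;-5 0 0 0 1;-5 0 0 0 1;-4 0 0 0 1;-3 0 0 0 1;-2 0 0 0 1'; python3 -c "
from h import *;st()"; python3 -m creep '-2 0 0 0 1;-2 0 0 0 1;-2 0 0 0 1';python3 -c "
from h import *;st()"; python3 -m creep '-2 0 0 0 1;-2 0 0 0 1';python3 -c "
from h import *;st()"
```

```text
time: 12.02
eef_pos: [0.6141, -0.3243, 0.2155]
eef_rot: [0.997, 0.078, -0.001, -0.005]
ft_force: [0.2, -1.6, -1.5]
opening: 0.0001
t 12.02 stand TCP [ 47.7 -27.  215.5] yaw-S 0.000 tilt -1.000 F stand [-0.  -1.6 -1.5] open 0.000
time: 12.27
eef_pos: [0.6075, -0.3257, 0.2163]
eef_rot: [0.997, 0.077, -0.001, -0.005]
ft_force: [-0.1, -0.1, 0.1]
opening: 0.0009
t 12.27 stand TCP [ 41.  -27.3 216.3] yaw-S -0.000 tilt -1.000 F stand [-0.1 -0.1  0.1] open 0.001
time: 12.43
eef_pos: [0.6036, -0.3262, 0.2165]
eef_rot: [0.997, 0.078, -0.0, -0.005]
ft_force: [2.6, 0.3, 2.9]
opening: 0.0006
t 12.43 stand TCP [ 37.1 -27.2 216.5] yaw-S 0.000 tilt -1.000 F stand [ 2.6 -0.1  2.9] open 0.001
```

```bash
python3 - <<'E'
import numpy as np
for f in np.arange(1.7,-.05,-.1):
    r=92
    print(round(f,2),[round(-r*np.cos(f)+4.5*np.sin(f)+8,1),round(101+r*np.sin(f)+4.5*np.cos(f)+22,1)])
E
python3 -m creep '-2 0 0.5 0 1;-2 0 0.5 0 1;-2 0 0.5 0 1';python3 -c "
from h import *;st()"
```

```text
1.7 [np.float64(24.3), np.float64(213.7)]
1.6 [np.float64(15.2), np.float64(214.8)]
1.5 [np.float64(6.0), np.float64(215.1)]
1.4 [np.float64(-3.2), np.float64(214.4)]
1.3 [np.float64(-12.3), np.float64(212.9)]
1.2 [np.float64(-21.1), np.float64(210.4)]
1.1 [np.float64(-29.7), np.float64(207.0)]
1.0 [np.float64(-37.9), np.float64(202.8)]
0.9 [np.float64(-45.7), np.float64(197.9)]
0.8 [np.float64(-52.9), np.float64(192.1)]
0.7 [np.float64(-59.5), np.float64(185.7)]
0.6 [np.float64(-65.4), np.float64(178.7)]
0.5 [np.float64(-70.6), np.float64(171.1)]
0.4 [np.float64(-75.0), np.float64(163.0)]
0.3 [np.float64(-78.6), np.float64(154.5)]
0.2 [np.float64(-81.3), np.float64(145.7)]
0.1 [np.float64(-83.1), np.float64(136.7)]
-0.0 [np.float64(-84.0), np.float64(127.5)]
time: 12.68
eef_pos: [0.5986, -0.3268, 0.2159]
eef_rot: [0.997, 0.078, 0.001, -0.005]
ft_force: [2.5, 0.5, 2.5]
opening: 0.0005
t 12.68 stand TCP [ 32.  -27.1 215.9] yaw-S 0.001 tilt -1.000 F stand [2.5 0.1 2.5] open 0.000
```

Leaf is moving with ~2.5 N, as the hinge predicts. Following the arc.

```bash
python3 -m creep '-3 0 0.3 0 1;-3 0 0.3 0 1;-3 0 0.3 0 1;-3 0 0.3 0 1;-3 0 0.3 0 1;-3 0 0.3 0 1;-3 0 0.3 0 1;-3 0 0.3 0 1';python3 -c "
from h import *;st([-3,-27,214])"
```

```text
time: 13.35
eef_pos: [0.5727, -0.3306, 0.2132]
eef_rot: [0.997, 0.078, 0.001, -0.005]
ft_force: [2.2, 0.7, 2.5]
opening: 0.0004
t 13.35 stand TCP [  5.8 -26.8 213.2] yaw-S 0.001 tilt -1.000 F stand [2.3 0.3 2.5] open 0.000
tool-axes mm [-8.8  0.2 -0.8]
```

```bash
python3 -m creep '-3 0 0 0 1;-3 0 0.2 0 1;-3 0 0.4 0 1;-3 0 0.5 0 1;-3 0 0.6 0 1;-3 0 0.7 0 1;-3 0 0.8 0 1;-3 0 1 0 1';python3 -c "
from h import *;st([-30,-27,207])
s=cam('side');crop(s,'s',170,10,390,260,2.3,'pics/s8.png')"
```

```text
time: 14.02
eef_pos: [0.5458, -0.3349, 0.2082]
eef_rot: [0.997, 0.078, 0.001, -0.005]
ft_force: [1.4, -0.1, 1.2]
opening: 0.0006
t 14.02 stand TCP [-21.4 -26.9 208.2] yaw-S 0.001 tilt -1.000 F stand [ 1.4 -0.3  1.2] open 0.001
tool-axes mm [-8.6  0.1  1.1]
```

View pics/s8.png

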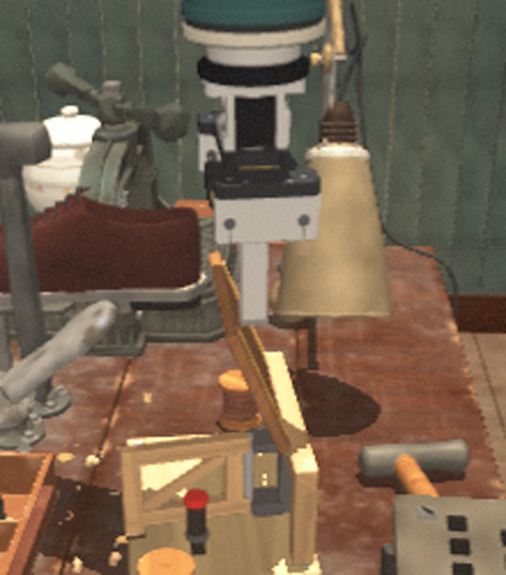

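```bash
python3 -m creep '-3 0 1 0 1;-3 0 1.2 0 1;-3 0 1.3 0 1;-3 0 1.4 0 1;-3 0 1.6 0 1;-3 0 1.7 0 1;-3 0 1.8 0 1;-3 0 2 0 1';python3 -c "
from h import *;st([-50,-27,194.6])"
```

```text
time: 14.73
eef_pos: [0.5191, -0.3388, 0.1944]
eef_rot: [0.997, 0.078, 0.001, -0.005]
ft_force: [2.9, 0.4, -0.5]
opening: 0.0004
t 14.73 stand TCP [-48.4 -26.7 194.4] yaw-S 0.001 tilt -1.000 F stand [ 2.9 -0.1 -0.5] open 0.000
tool-axes mm [-1.6  0.3 -0.2]
```

```bash
python3 -m creep '-2.5 0 2 0 1;-2.5 0 2.2 0 1;-2.5 0 2.4 0 1;-2.3 0 2.5 0 1;-2.2 0 2.6 0 1;-2 0 2.7 0 1;-2 0 2.8 0 1';python3 -c "
from h import *;st([-65.4,-27,178.7])
s=cam('side');crop(s,'s',170,10,390,260,2.3,'pics/s9.png')"
```

```text
time: 15.32
eef_pos: [0.5011, -0.3416, 0.1755]
eef_rot: [0.997, 0.078, 0.0, -0.005]
ft_force: [1.9, 0.2, -0.3]
opening: 0.0003
t 15.32 stand TCP [-66.6 -26.6 175.5] yaw-S 0.000 tilt -1.000 F stand [ 1.9 -0.1 -0.3] open 0.000
tool-axes mm [ 1.2  0.4 -3.2]
```

View pics/s9.png

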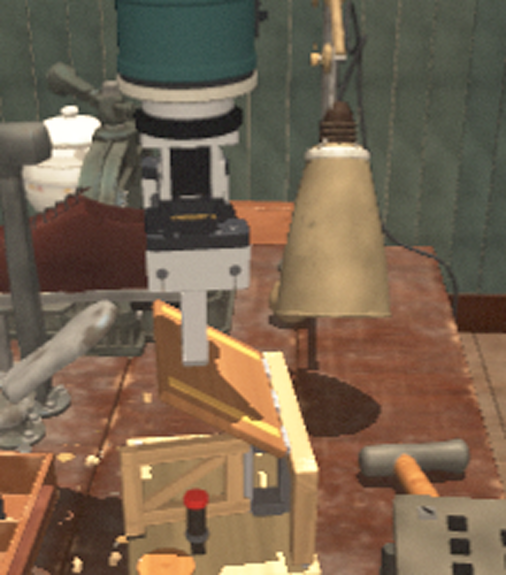

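```bash
python3 -m creep '-1.8 0 2.5 0 1;-1.6 0 2.5 0 1;-1.4 0 2.5 0 1;-1.2 0 2.5 0 1;-1 0 2.5 0 1;-1 0 2.5 0 1;-0.8 0 2.5 0 1;-0.6 0 2.5 0 1';python3 -c "
from h import *;st([-78.6,-27,154.5])
s=cam('side');crop(s,'s',170,10,390,260,2.3,'pics/s10.png')"
```

```text
time: 16.03
eef_pos: [0.4899, -0.3433, 0.1529]
eef_rot: [0.997, 0.077, -0.0, -0.005]
ft_force: [0.4, -1.0, 0.7]
opening: 0.0004
t 16.03 stand TCP [-77.9 -26.5 152.9] yaw-S -0.000 tilt -1.000 F stand [ 0.2 -1.   0.7] open 0.000
tool-axes mm [-0.7  0.4 -1.6]
```

View pics/s10.png

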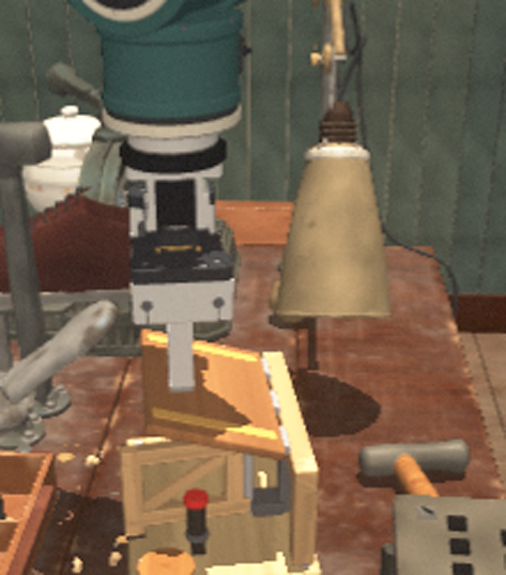

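```bash
python3 -m creep '-0.5 0 2.2 0 1;-0.5 0 2.2 0 1;-0.5 0 2.2 0 1;-0.3 0 2.2 0 1;-0.3 0 2 0 1;-0.3 0 2 0 1';python3 -c "
from h import *;st([-83,-27,130])
s=cam('side');crop(s,'s',170,10,390,260,2.3,'pics/s11.png')"
```

```text
time: 16.58
eef_pos: [0.4868, -0.3435, 0.1383]
eef_rot: [0.997, 0.077, -0.001, -0.005]
ft_force: [-0.2, 0.3, 0.6]
opening: 0.0007
t 16.58 stand TCP [-81.1 -26.3 138.3] yaw-S -0.000 tilt -1.000 F stand [-0.2  0.3  0.6] open 0.001
tool-axes mm [-1.9  0.8  8.3]
```

View pics/s11.png

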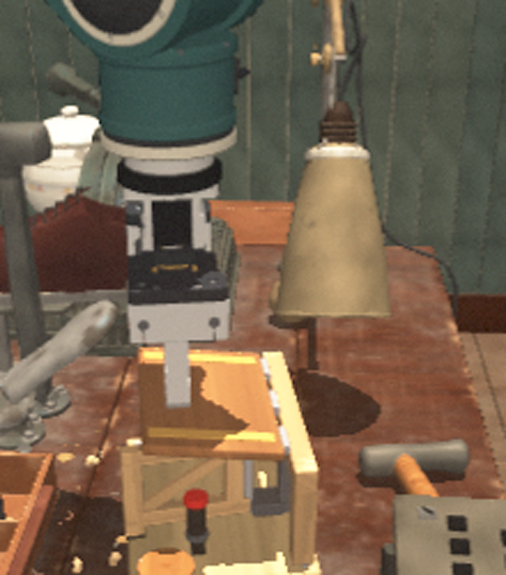

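```bash
python3 -m creep '0 0 1.5 0 1;0 0 1.5 0 1;0 0 1.5 0 1;0 0 1.5 0 1';python3 -c "
from h import *;st()"; python3 -m creep '0 0 1.2 0 1;0 0 1 0 1;0 0 1 0 1';python3 -c "
from h import *;st()";  python3 -m creep '0 0 0.8 0 1;0 0 0.8 0 1';python3 -c "
from h import *;st()"
```

```text
time: 16.97
eef_pos: [0.4866, -0.3433, 0.1315]
eef_rot: [0.997, 0.077, -0.001, -0.005]
ft_force: [-0.9, 1.0, 1.4]
opening: 0.0007
t 16.97 stand TCP [-81.2 -26.1 131.5] yaw-S -0.000 tilt -1.000 F stand [-0.7  1.1  1.4] open 0.001
time: 17.22
eef_pos: [0.4866, -0.3433, 0.1278]
eef_rot: [0.997, 0.077, -0.001, -0.005]
ft_force: [-1.1, 0.0, 1.4]
opening: 0.0006
t 17.22 stand TCP [-81.2 -26.  127.8] yaw-S -0.000 tilt -1.000 F stand [-1.1  0.2  1.4] open 0.001
time: 17.38
eef_pos: [0.4865, -0.3433, 0.1261]
eef_rot: [0.997, 0.077, -0.001, -0.005]
ft_force: [-2.0, -0.4, 4.0]
opening: 0.0001
t 17.38 stand TCP [-81.2 -26.  126.1] yaw-S -0.000 tilt -1.000 F stand [-2. -0.  4.] open 0.000
```

```bash
python3 -m creep '0 0 0.6 0 1;0 0 0.6 0 1';python3 -c "
from h import *;st()";  python3 -m creep '0 0 0.6 0 1;0 0 0.6 0 1';python3 -c "
from h import *;st()";  python3 -m creep '0 0 0.6 0 1;0 0 0.6 0 1';python3 -c "
from h import *;st()
s=cam('side');crop(s,'s',170,10,390,260,2.3,'pics/s12.png')"
```

```text
time: 17.55
eef_pos: [0.4866, -0.3433, 0.1258]
eef_rot: [0.997, 0.077, -0.001, -0.005]
ft_force: [-5.5, 3.2, 15.4]
opening: 0.0004
t 17.55 stand TCP [-81.2 -26.1 125.8] yaw-S -0.000 tilt -1.000 F stand [-5.   4.1 15.4] open 0.000
time: 17.72
eef_pos: [0.4866, -0.3433, 0.1259]
eef_rot: [0.997, 0.077, -0.001, -0.005]
ft_force: [-4.5, 1.8, 10.7]
opening: 0.0005
t 17.72 stand TCP [-81.2 -26.1 125.9] yaw-S -0.000 tilt -1.000 F stand [-4.2  2.5 10.7] open 0.001
time: 17.88
eef_pos: [0.4866, -0.3433, 0.1259]
eef_rot: [0.997, 0.077, -0.001, -0.005]
ft_force: [-3.7, 1.5, 10.9]
opening: 0.0007
t 17.88 stand TCP [-81.2 -26.1 125.9] yaw-S -0.000 tilt -1.000 F stand [-3.5  2.1 10.9] open 0.001
```

View pics/s12.png

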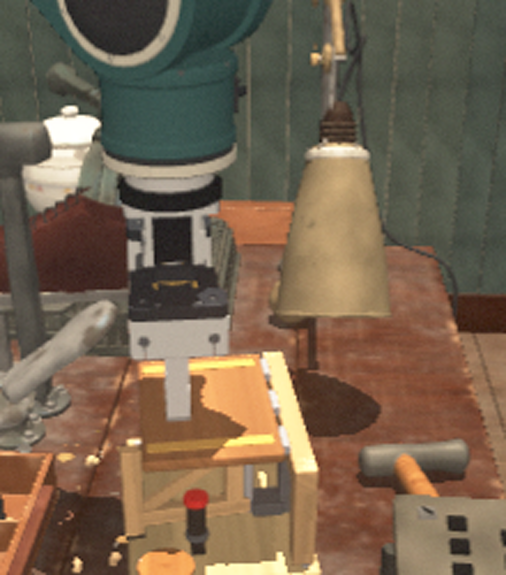

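```bash
python3 -m creep '0 0 0 0 1;0 0 -0.5 0 1;0 0 -2 0 1;0 0 -5 0 1;0 0 -12 0 1;0 0 -20 0 1;0 0 -25 0 1;0 0 -25 0 1;0 0 -20 0 1;0 0 -10 0 1';python3 -c "
from h import *;st()
s=cam('side');crop(s,'s',200,140,350,310,3.3,'pics/s13.png')"
```

```text
time: 18.77
eef_pos: [0.4863, -0.3432, 0.2532]
eef_rot: [0.997, 0.078, -0.002, -0.006]
ft_force: [0.3, 0.3, -0.0]
opening: 0.0003
t 18.77 stand TCP [-81.5 -25.9 253.2] yaw-S 0.001 tilt -1.000 F stand [ 0.4  0.3 -0. ] open 0.000
```

View pics/s13.png

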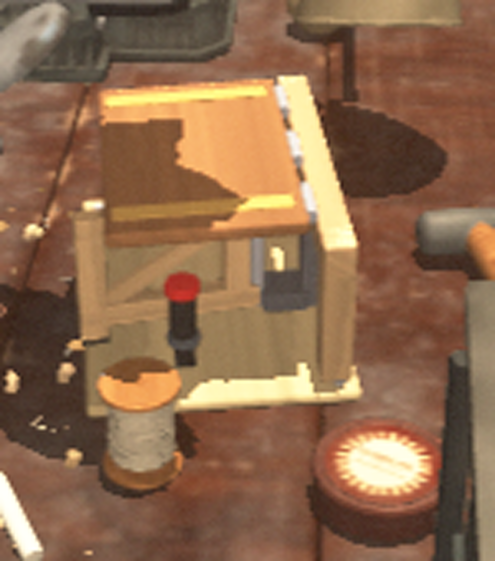

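```bash
python3 -m creep '-5 5 -5 0 1;-15 12 -5 0 1;-22 18 -5 0 1;-22 18 -5 0 1;-22 18 0 0 1;-22 18 0 0 1;-22 18 0 0 1;-22 18 0 0 1;-22 18 0 0 1;-15 12 0 0 1;-8 7 0 0 1;0 0 0 0 1';python3 -c "
from h import *;st()
t=cam('top');crop(t,'t',150,120,350,260,4,'pics/t14.png')
s=cam('side');crop(s,'s',210,160,330,280,5,'pics/s14.png')"
```

```text
time: 19.82
eef_pos: [0.3041, -0.5438, 0.271]
eef_rot: [0.997, 0.079, -0.003, -0.009]
ft_force: [-0.1, -0.3, -0.2]
opening: 0.0002
t 19.82 stand TCP [-292.5 -195.9  271. ] yaw-S 0.003 tilt -1.000 F stand [-0.2 -0.3 -0.2] open 0.000
```

View pics/t14.png

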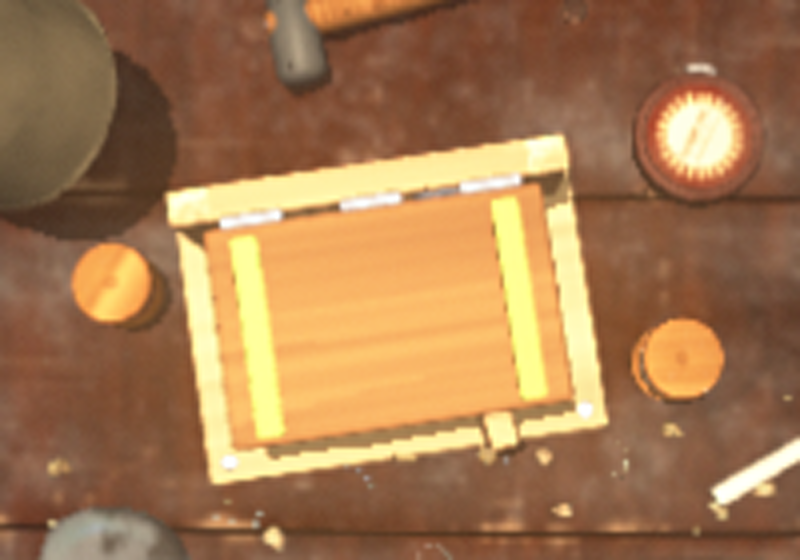

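View pics/s14.png

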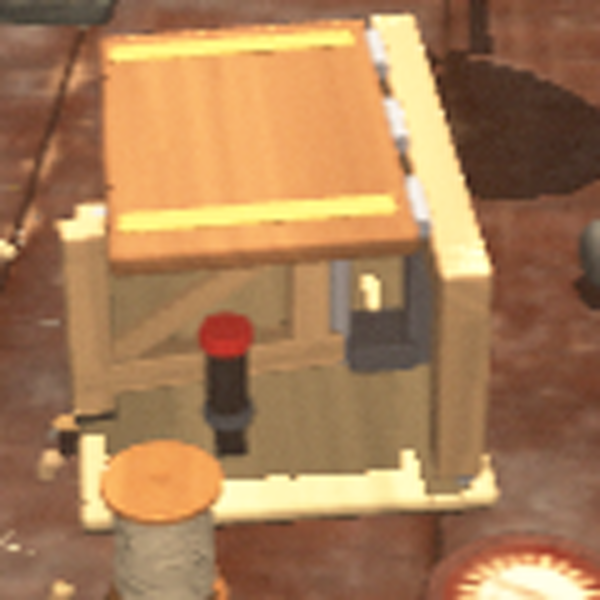

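```bash
python3 - <<'E'
from h import *
t=cam('top');s=cam('side')
def S(P): return np.r_[RS.T@(P[:2]-O),P[2]]*1e3
P=S(plane(t,z4((503,447)),.093));d=P[:2]-[-25,-35];print("leg end",P,np.linalg.norm(d),"swing",np.arctan2(-d[0],d[1]))
P=S(plane(t,z4((500,414)),.093));d=P[:2]-[-25,-35];print("leg at edge",P,"swing",np.arctan2(-d[0],d[1]))
sw=np.arctan2(-d[0],d[1]); print("stop x in leg",50.6*np.sin(sw-1.969))
u=lambda x,y:(210+(x+.5)/5-.5,160+(y+.5)/5-.5)
W=lambda x,y,z:np.r_[O+RS@(np.array([x,y])/1e3),z/1e3]
for f in(-.08,-.03,.03): 
    Q=[W(-112*np.cos(f)+4.5*np.sin(f),y,101+112*np.sin(f)+4.5*np.cos(f)) for y in(-85,85)]
    print(f,(proj(s,Q)-[210,160])*5,(proj(t,Q)-[150,120])*4)
print(env.sense()["time"])
E
```

```text
leg end [-129.8042  -47.039    93.    ] 105.4933965648274 swing 1.6851662503465688
leg at edge [-113.5105  -47.9883   93.    ] swing 1.7164992468429914
stop x in leg -12.641205412534983
-0.08 [[104.4939 264.5675]
 [ 97.3431  41.7714]] [[572.5438 398.2602]
 [230.774  448.3496]]
-0.03 [[103.4742 251.1135]
 [ 96.4637  29.7493]] [[573.5664 398.1075]
 [229.4562 448.539 ]]
0.03 [[103.3061 234.7965]
 [ 96.2993  15.1947]] [[574.6952 397.1677]
 [227.7489 448.0116]]
20.0167
```

```bash
python3 -c "
from cell import env; print(env.hand_in())"
```

```text
the job is handed in; nothing more can be done
None
```

The shelf is set up and the job is handed in, with about 20 s of the 72 s used; no verdict was reported.

- **Leg:** I pushed it near its free end with the shut gripper until it met the stop. I then pressed with about 10–11 N, and at the end 14.6 N along the push for about 0.3 s. The highest total I read, including sideways friction, was about 17 N.
- **Leaf:** I tipped it from behind with 2–3 N at the readings and lowered it onto the leg. The peak wrist reading on touching down was about 17 N, then about 11 N before I lifted off.

**Last checks:**
- The pictures put the leg at 1.69–1.72 rad, which sets the stop's axis 12.6–14 mm from the leg's centre plane, inside the 9–19.5 mm allowed.
- The leaf's edge sits where a fold of about -0.03 to -0.05 rad would put it.
- The spools and the tin show at the same pixels as at the start.
- The gripper is clear, with a wrist reading of about 0.

Forces were read only between rows, so a brief peak could have gone unseen. While pressing the leg there was also an unplanned upward friction force on the tool of up to about 10 N, which I eased off. No check failed; the two leg-angle readings differ by 0.03 rad, and both are within tolerance.

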